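# Peg a wet grinder's belt tensioner at the belt-change mark

### The job

The wet grinder's drive unit is lying upside down with its cover and belt off, ready for a new belt. Take the tensioner's locking pin from the wooden stand, drop it into the slot at the end of the sprung lever and push the lever round with it, against its spring, to the third hole of the scale plate, counted from where the lever rests, then let the pin drop through into that hole, fully home, so that it holds the lever there when you let go. Feel for the hole and do not force the pin; leave the other things on the bench where they are.

Things in the scene. Friction and masses are not known exactly. Their poses are not given: they have to be found in the camera images.
- pin_grip (a point): Locking pin, 79 mm long, steel, upright in one of the stand's three holes (which one varies): round shank 10 mm wide, 30 mm long, then a flange 24 mm wide, 5 mm thick, then a knurled round grip 18 mm wide, 44 mm tall. This point is the centre of the grip: 57 mm above the shank's tip, 27 mm above the flange's underside. z points up along the pin. About 90 g.
- pin_foot (a point): Tip of the locking pin's shank, on its axis. The shank tapers over its last 4 mm to 6 mm at the tip. A light touch of 4 N is enough to feel the plate, 15 N to push the pin home.
- stand: Fixed wooden block 180 x 54 x 40 mm with three holes 60 mm apart along its x, on its centre line; origin at the centre of its underside. The flange of the pin rests on its top. The other two holes hold a bolt and a drift with the same shank as the pin.
- base: Drive unit, fixed: white shell 370 x 260 mm with a deck 100 mm up. Origin on the bench straight below the tensioner's pivot; the shell reaches 150 mm to -x of it, 220 mm to +x, 155 mm to -y, 105 mm to +y. Two pulleys stand on the +x, -y part of the deck, 62 mm tall. The steel scale plate (66 x 134 mm, 12 mm thick, top 122 mm above the bench) is at the -x side under the lever's tail.
- hole3 (a point): Nominal place of the third hole, at the plate's top, lever angle 0.78. The four through holes (12 mm wide, 100 mm from the pivot axis, a long line by each) are counted from the lever's resting side (+y), nominally at lever angles 0.18, 0.48, 0.78, 1.08. The plate is clamped by slotted screws: all holes and lines together may truly sit up to 0.115 rad (11.5 mm) either way round the pivot.
- pivot (a point): Point on the lever's vertical pivot axis, level with the lever's top face, 133 mm above the bench. Its axes are those of the drive unit.
- lever (a joint): Angle q of the sprung tensioner lever, rad: 0 at rest on its stop, growing counter-clockwise seen from above, to 1.30. Its slotted tail points from the pivot at (pi - 0.63 + q) from the drive unit's x axis. Holding it at the slot takes 2.6 N at 0, 5.5 N at 0.78. A dark flat steel bar, 8 mm thick, 27 mm wide, 3 mm above the plate, with a black roller on one end, slot and thin pointer at the other.
- slot (a point): Centre of the slot through the lever's tail, on its top face, 100 mm from the pivot axis; moves with the lever. 12.5 mm wide across the lever, 18 mm long along it. The plate's top is 11 mm below this point. With the pin fully home its flange lies on the lever here and its tip is 19 mm below the plate's top.
- bolt: Hexagon bolt standing in the stand, head 19 mm wide and 8 mm tall; origin at its tip. Leave it.
- drift: Slim steel drift standing in the stand, head 13 mm wide and 26 mm tall; origin at its tip. Leave it.
- screwdriver: Screwdriver lying on the bench between stand and drive unit. Leave it.
- katori: Small steel bowl, 90 mm wide, 40 mm tall. Leave it.
- tumbler: Steel tumbler, 72 mm wide, 100 mm tall. Leave it.
- lota: Brass pot, 116 mm wide, 118 mm tall. Leave it.
- mallet: Hammer lying on the bench. Leave it.
- carton: Carton, 70 x 90 x 45 mm. Leave it.
- bearing: Steel bearing ring, 35 mm wide, 11 mm tall, lying on the drive unit's deck behind the lever. Leave it.
- pin: The locking pin as a whole; origin at the tip of its shank.

How it is judged (in metres and radians):
On the way, in this order (a step that is already met when the one before it is completed fails the run):
1. the pin's tip is through the lever's slot while the lever is still near rest (horizontal distance between pin_foot and slot below 0.01 m and z of pin_foot in the frame of slot below -0.005 m and value of joint lever below 0.3 rad), for 0.1 s.
2. the lever is swung to the third hole with the pin in its slot (value of joint lever between 0.615 and 0.925 rad and horizontal distance between pin_foot and slot below 0.012 m), for 0.1 s.
At the end, for the whole second after the job is handed in: The pin, released, at rest and within 0.2 rad of upright, stands through the lever's slot in the plate's third hole, its tip at least 15 mm below the plate's top (fully home is 19 mm), and holds the lever at 0.615 to 0.925 rad, which only the third hole gives (all of step 2 and velocity of joint lever below 0.05 rad/s and z of pin_foot in the frame of base below 0.107 m and angle between pin_foot's own z axis and vertical below 0.2 rad and linear speed of pin below 0.02 m/s); the robot touches nothing.
It fails at once if the pin is pressed on the scale plate, deck or shell with more than 30 N (contact force between pin and base above 30 N).
It fails at once if the bolt or the drift is taken or knocked out of the stand (distance of any of bolt, drift from where it was at the start of the episode above 0.02 m).
It fails at once if another thing on the bench is moved by more than 3 cm (distance of any of screwdriver, katori, tumbler, lota, mallet, carton, bearing from where it was at the start of the episode above 0.03 m).
It also fails if it takes over 72 s, if anything falls off the work surface, if the arm or the gripper's body presses on something with over 40 N, if the wrist force passes 120 N, or if a joint passes its speed limit or range.

### The arm

A 6-joint arm with a two-finger parallel gripper is mounted at the origin on the work surface. World frame = base frame: x ahead of the robot, y to its left, z up, the work surface at z = 0. Lengths are in m, angles in degrees, forces in N, time in s.
With the tool pointing down it reaches from about 0.4 to 0.825 m from the base axis. Payload 7 kg.
Tool frame: the origin (TCP) lies at the very end of the fingers, on their centre line; the grasp point (between the pads) lies 19 mm behind it (r.hold_point_z is the distance from the TCP to the grasp point, in m); z points along the fingers, y is the line along which they close (so a half turn about z gives the same grasp; the last joint's range is limited). The gripper opens to 88 mm and grips with 3 to 60 N. Pads are 19 mm wide; open, the fingers measure 130 mm over their backs; the gripper's body (78 mm by 193 mm) begins 47 mm behind the grasp point.
Start: joints at [-60.155, 20.546, 0.682, 0, -70.136, -16.507], TCP at [0.156, -0.657, 0.227] pointing down, gripper open.
Joint ranges: [-176.03, 176.03], [-82.01, 121.73], [-58.28, 71.71], [-173.87, 95.51], [-174.79, -0.11], [-173.66, 173.66]. Speed limits (degrees/s): [136.94, 136.94, 172.46, 180, 180, 180].

### API

Orientations are given as [roll, pitch, yaw] about the fixed x, y, z axes, in that order (R = Rz(yaw) Ry(pitch) Rx(roll)).
In Python, from plant import telemetry, vision, workorder, r gives the robot as it stands.
- The arm moves only by the tool move_arm, never from a script. Its argument "plan" is a list of rows, each a list of 7 numbers: the opening, from -1 (shut) to 1 (fully open), so that 0 is half open, then the shift along the world's x, y, z in m, then the turn, a rotation vector about the world's x, y, z in degrees. In form: [[fingers, dx, dy, dz, ax, ay, az], ...]. A call has 1 to 20 rows; each row shifts and turns the commanded pose from where the row before left it; what a row does not reach is not made up. A row lasts 1/8 s, in which the tool goes at most 62.5 mm and 10.7 degrees, less where a joint would pass 70% of its speed; a pose out of reach is approached as far as the arm can. A call is refused whole if a number of a shift passes 0.0625 or a number of a turn 10.7, either way. A call with a gripper value outside its range is refused whole. The fingers move at their own pace and stop on an object; "force" is the grip in N (left out, the last holds). Time passes only in rows, so rows that do not move let the fingers close. It gives the time, the measured TCP pose, the force, the opening and the grip force at its end, in the units of the state.
- telemetry.get_state(): the state, without advancing time (a new reading comes with each control period).
- vision.capture(name): name is "scene" or "side" or "wrist"; returns a dict with "img" (384x512x3 uint8, red, green, blue), "depth" (384x512 float32, m along the optical axis (not along the pixel's ray), 0 where there is no reading), "intrinsics" (3x3 intrinsics, pixels), "D" ([k1, k2, p1, p2, k3] as OpenCV has them; the pictures are not rectified), "R" (3x3) and "t" (3): a world point X has camera coordinates R X + t. Camera axes: x right, y down, z forward; pixel columns grow to the right and rows downward; lengths in m; the calibration is good to about 2 mm. A picture is of the moment at which its call begins.
- workorder.close_job(): hands the job in; it is judged then, once.
The state is a dict: "time_s": time; "joints": joint angles; "qd": joint speeds; "joint_torque": joint torques, N m; "tcp_pos": TCP position; "eef_rot": TCP orientation; "contact_force": force on the tool from outside, world axes, zero at the start; "moment": the same for the moment, N m; "gripper_width": finger opening in m; "gripper_force": force on a finger pad.
Only numpy, scipy, OpenCV 4.12 (cv2) and the standard library are available. Lean on these libraries where they do the work, as an engineer would, in place of code of your own. Each camera call takes 0.05 s, during which the arm holds its last target. There are 200 camera calls.

## Working session

There is one attempt and no reset: what is moved stays moved. The work goes in short steps, Python scripts to look and compute and a tool call to move; the robot and the scene stay as the last step left them, time stands still between calls to the robot, and variables do not carry over. Pictures are saved under pics/ and viewed, at most 12 in all, crops included, and the job is handed in when it is done.

Besides the shell and the picture viewer there is one more tool, called in YAML: its name, and indented under it one key for each argument. move_arm: Moves the arm, as the interface text tells. Its arguments: {"type":"object","properties":{"plan":{"type":"array"},"force":{"type":"number"}},"required":["plan"]}

```bash
mkdir -p pics
cat > h.py <<'E'
import numpy as np,cv2,pickle
from plant import telemetry, vision, workorder, r
def cap(n,f):
    c=vision.capture(n); pickle.dump(c,open(f'pics/{f}.pkl','wb')); cv2.imwrite(f'pics/{f}.png',cv2.cvtColor(c['img'],cv2.COLOR_RGB2BGR)); return c
def load(f): return pickle.load(open(f'pics/{f}.pkl','rb'))
def ray(c,u,v):
    p=cv2.undistortPoints(np.array([[[u,v]]],float),c['intrinsics'],c['D'])[0,0]
    d=c['R'].T@np.array([p[0],p[1],1.]); o=-c['R'].T@c['t']; return o,d
def onz(c,u,v,z):
    o,d=ray(c,u,v); return o+d*(z-o[2])/d[2]
def dep(c,u,v):
    o,d=ray(c,u,v); return o+d*c['depth'][int(round(v)),int(round(u))]
def proj(c,X):
    return cv2.projectPoints(np.array(X,float).reshape(-1,3),cv2.Rodrigues(c['R'])[0],c['t'],c['intrinsics'],c['D'])[0].reshape(-1,2)
E
python3 - <<'E'
from h import *
a=cap('scene','s1');b=cap('side','d1');w=cap('wrist','w1')
for c in(a,b,w): print((-c['R'].T@c['t']).round(3))
m=np.hstack([cv2.imread('pics/s1.png'),cv2.imread('pics/d1.png')])
cv2.imwrite('pics/m1.png',cv2.resize(a['img'][:,:,::-1],(800,600),interpolation=cv2.INTER_CUBIC))
cv2.imwrite('pics/m2.png',cv2.resize(b['img'][:,:,::-1],(800,600),interpolation=cv2.INTER_CUBIC))
E
```

```text
[1.11  0.99  1.016]
[-0.271  0.802  0.879]
[ 0.079 -0.674  0.384]
```

View pics/m1.png

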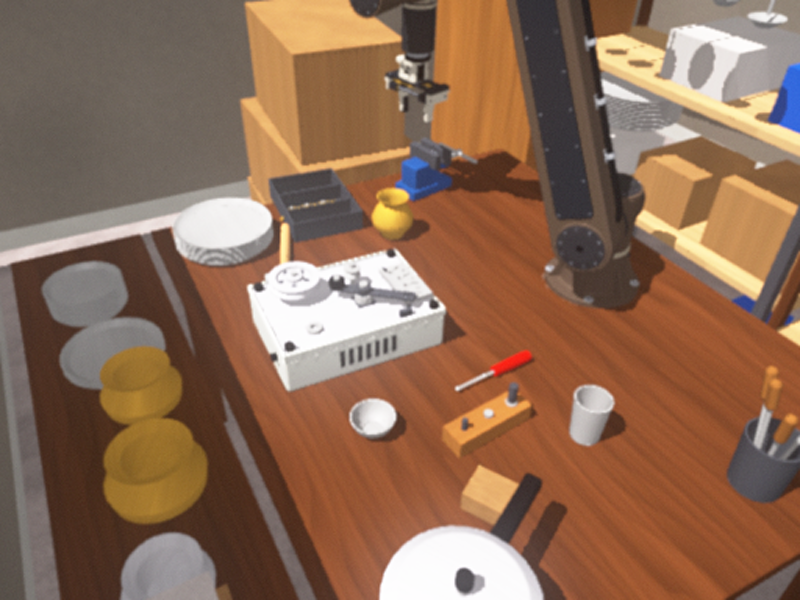

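View pics/m2.png

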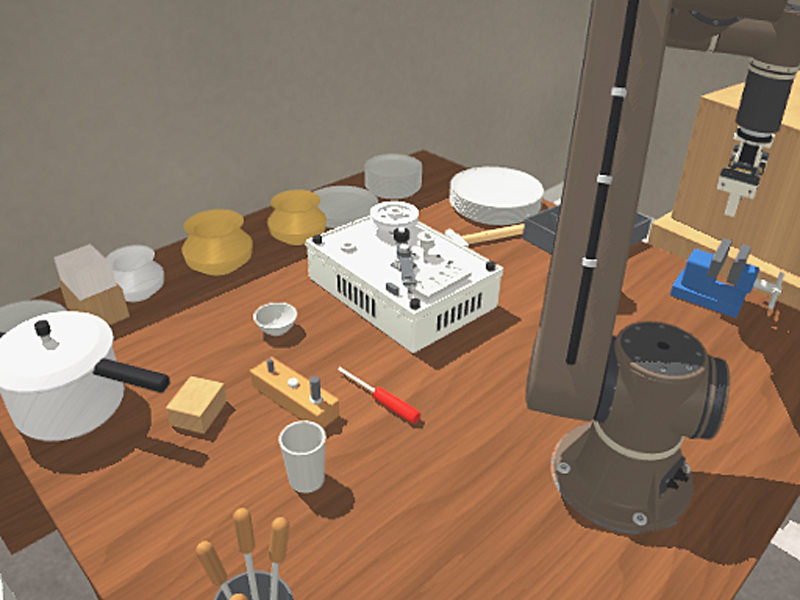

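The scene view shows the drive unit around (345,315), with the lever tail at (410,297), and the stand around (488,420). The tall flanged pin is at the stand's robot-side end (513,393), the bolt is in the middle and the drift is at the far end (465,425). Next I'll enlarge crops to read positions.

Run:
```python
import cv2,numpy as np
a=cv2.imread('pics/s1.png');b=cv2.imread('pics/d1.png')
f=lambda im,x,y,w,h,s:cv2.resize(im[y:y+h,x:x+w],None,fx=s,fy=s,interpolation=cv2.INTER_CUBIC)
# scene: unit crop x200-290 y160-210 ; side unit crop
A=f(a,150,155,140,95,5.7); 
B=f(b,190,130,135,95,5.9)
cv2.imwrite('pics/c1.png',A);cv2.imwrite('pics/c2.png',B)
```

```text
(no output)
```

View pics/c1.png

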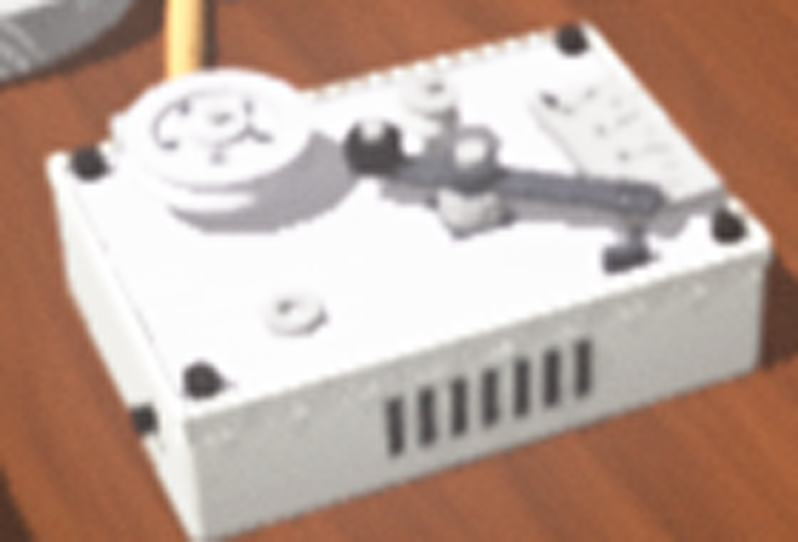

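View pics/c2.png

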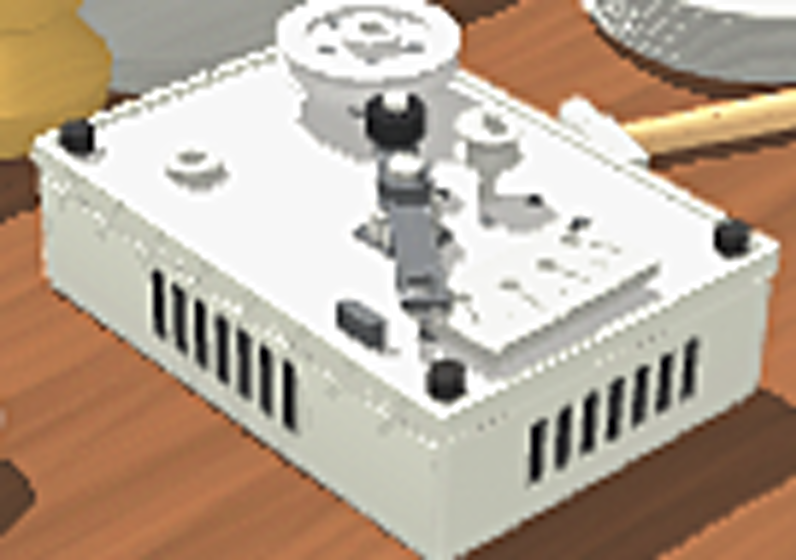

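```bash
cat >> h.py <<'E'
def fitbase():
    from scipy.optimize import least_squares
    a,b=load('s1'),load('d1')
    P1=[((190,415),(.22,.105)),((772,245),(-.15,.105)),((590,22),(-.15,-.155)),((50,158),(.22,-.155))]
    P2=[((443,420),(-.15,.105)),((778,243),(-.15,-.155)),((35,145),(.22,.105))]
    def f(p):
        e=[]; c,s=np.cos(p[2]),np.sin(p[2])
        for cam,P,(ox,oy,k) in((a,P1,(150,155,5.7)),(b,P2,(190,130,5.9))):
            for (u,v),(x,y) in P:
                X=[p[0]+c*x-s*y,p[1]+s*x+c*y,.1]
                e+=list(proj(cam,X)[0]-[ox+u/k-.4,oy+v/k-.4])
        return np.array(e)
    best=min((least_squares(f,[.5,0,y0]) for y0 in(0,1.5,3,-1.5)),key=lambda q:q.cost)
    return best.x,f(best.x)
E
python3 - <<'E'
from h import *
a,b=load('s1'),load('d1')
p,e=fitbase(); print(p.round(4),e.round(1))
c,s=np.cos(p[2]),np.sin(p[2])
def W(x,y,z): return np.array([p[0]+c*x-s*y,p[1]+s*x+c*y,z])
print('pivot proj',(proj(a,W(0,0,.14))-[150,155])*5.7,(proj(b,W(0,0,.14))-[190,130])*5.9)
for q in(0,.18,.48,.78,1.08): 
    t=np.pi-.63+q; z=.133 if q==0 else .122
    X=W(.1*np.cos(t),.1*np.sin(t),z); print(q,X.round(4),(proj(a,X)[0]-[150,155])*5.7,(proj(b,X)[0]-[190,130])*5.9)
k=1.5625
for n,s_,d in(('pin',(513,387),(316,378)),('bolt',(489,412),(293,382)),('drift',(465,422),(270,361))):
    (o1,d1),(o2,d2)=ray(a,s_[0]/k,s_[1]/k),ray(b,d[0]/k,d[1]/k)
    A=np.array([d1,-d2]).T; t=np.linalg.lstsq(A,o2-o1,rcond=None)[0]
    print(n,(o1+t[0]*d1).round(3),(o2+t[1]*d2).round(3))
im=np.hstack([cv2.resize(a['img'][225:300,275:350,::-1],None,fx=5.3,fy=5.3),cv2.resize(b['img'][220:295,150:225,::-1],None,fx=5.3,fy=5.3)])
cv2.imwrite('pics/c3.png',im)
E
```

```text
[ 0.6109 -0.0732 -0.0445] [-1.6  1.   0.  -0.2 -0.7  0.6 -0.1  0.7  0.8  1.   1.   1.7  0.2  0.4]
pivot proj [[470.22536937 155.48188726]] [[406.42691617 174.68328556]]
0 [ 0.5328 -0.0108  0.133 ] [634.09143838 184.79013784] [423.8829691  281.80568555]
0.18 [ 0.5229 -0.0258  0.122 ] [636.0084334  181.29438071] [456.22290153 296.15745062]
0.48 [ 0.5128 -0.0539  0.122 ] [628.18983603 152.06903588] [506.12133289 284.48630871]
0.78 [ 0.5115 -0.0837  0.122 ] [606.95272898 126.058911  ] [545.73708591 265.40146248]
1.08 [ 0.519  -0.1127  0.122 ] [574.567915   105.26034886] [571.5114255  241.04356018]
pin [0.464 0.289 0.082] [0.464 0.283 0.086]
bolt [0.521 0.296 0.046] [0.521 0.295 0.046]
drift [0.583 0.305 0.058] [0.583 0.301 0.061]
```

View pics/c3.png

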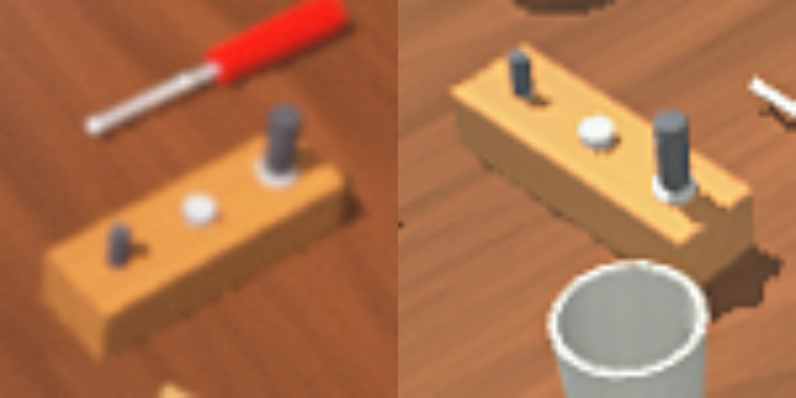

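The crop confirms it: the tall grip with a flange is the pin, at about (0.464, 0.286). The bolt is in the middle and the drift is at the far end.

Run:
```python
from h import *
s=telemetry.get_state(); print(s['eef_rot'],s['tcp_pos'],s['time_s'],s['gripper_width'])
w=load('w1'); print(w['R'].T.round(3))
b=load('d1'); k=1.5625
print('tumbler rim',[onz(b,u/k,v/k,.1).round(3) for u,v in((278,440),(327,440))], 'stand',[onz(b,150+u/5.3,220+v/5.3,.04).round(3) for u,v in((450-398,92),(525-398,45),(750-398,190),(683-398,243))])
```

```text
[ 1.79926500e+02 -7.72903828e-03 -1.66665341e+02] [ 0.15562571 -0.65642452  0.22582971] 0.15 0.08800422349977426
[[-0.23   0.932  0.279]
 [ 0.973  0.22   0.068]
 [ 0.002  0.288 -0.958]]
tumbler rim [array([0.377, 0.425, 0.1  ]), array([0.326, 0.369, 0.1  ])] stand [array([0.606, 0.333, 0.04 ]), array([0.612, 0.279, 0.04 ]), array([0.434, 0.26 , 0.04 ]), array([0.427, 0.31 , 0.04 ])]
```

move_arm:
  plan:
    - [1,0.0287,0.0488,0.0087,0,0,-0.5]
    - [1,0.0287,0.0488,0.0087,0,0,-0.5]
    - [1,0.0287,0.0488,0.0087,0,0,-0.5]
    - [1,0.0287,0.0488,0.0087,0,0,-0.5]
    - [1,0.0287,0.0488,0.0087,0,0,-0.5]
    - [1,0.0287,0.0488,0.0087,0,0,-0.5]
    - [1,0.0287,0.0488,0.0087,0,0,-0.5]
    - [1,0.0287,0.0488,0.0087,0,0,-0.5]
    - [1,0.0287,0.0488,0.0087,0,0,-0.5]
    - [1,0.0287,0.0488,0.0087,0,0,-0.5]
    - [1,0.0287,0.0488,0.0087,0,0,-0.5]
    - [1,0.0287,0.0488,0.0087,0,0,-0.5]
    - [1,0,0,0,0,0,0]
    - [1,0,0,0,0,0,0]
    - [1,0,0,0,0,0,0]

```text
time_s: 2.02
tcp_pos: [0.4995, -0.072, 0.3308]
eef_rot: [-180.0, -0.0, -172.7]
contact_force: [-0.1, -0.1, -0.2]
gripper_width: 0.0878
gripper_force: 0.0
```

Run:
```python
from h import *
c=cap('wrist','w2'); s=telemetry.get_state(); print(s['tcp_pos'],s['eef_rot'])
p,_=fitbase(); q=proj(c,[[.5128,-.0539,.122]])[0]; print(q)
cv2.imwrite('pics/c4.png',cv2.resize(c['img'][:,:,::-1],(800,600),interpolation=cv2.INTER_CUBIC))
```

```text
[ 0.49951375 -0.07208407  0.33091864] [ 1.79998552e+02 -7.66698018e-03 -1.72736201e+02]
[269.84961988 180.1299918 ]
```

View pics/c4.png

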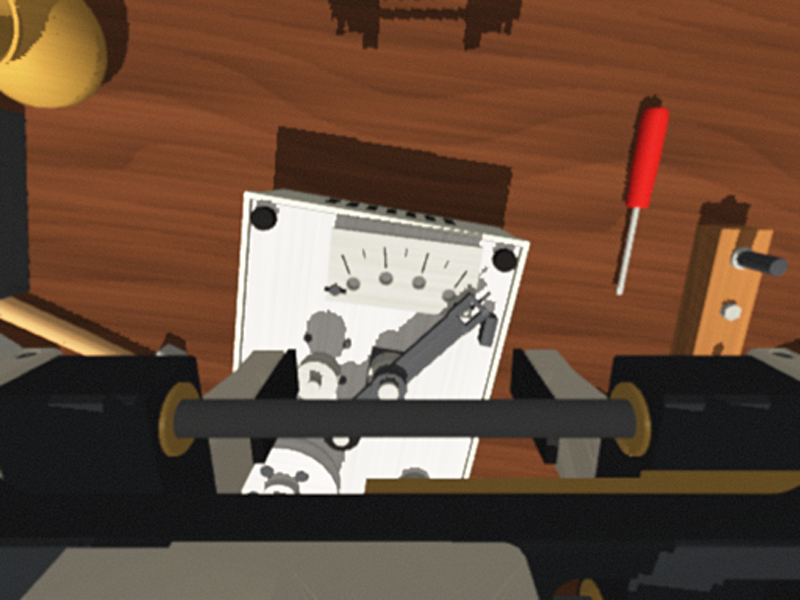

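The wrist view shows the four plate holes at about (449,296), (419,282), (386,277) and (353,284). The slot is at (470,311), the pivot at (390,385) and the pin's flange at (741,258), its grip leaning to (778,266). I'll enlarge the plate.

Run:
```python
from h import *
c=load('w2')
cv2.imwrite('pics/c5.png',cv2.resize(c['img'][145:260,205:345,::-1],None,fx=5,fy=5,interpolation=cv2.INTER_CUBIC))
```

```text
(no output)
```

View pics/c5.png

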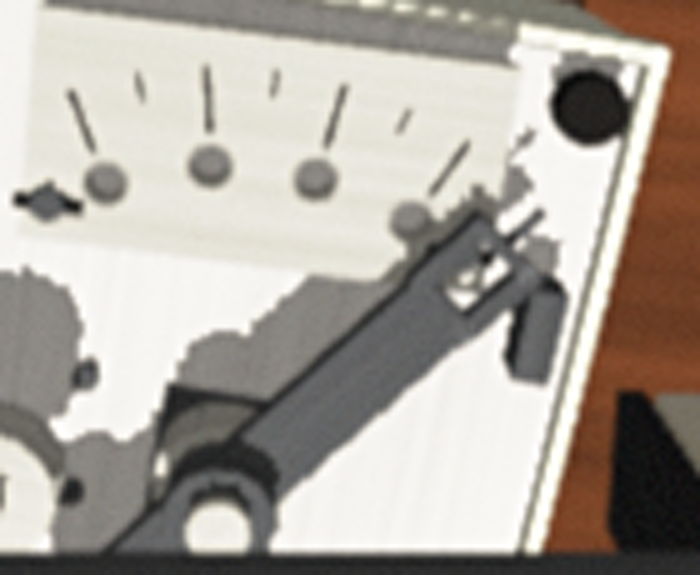

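The crop puts the holes at (411,218), (316,179), (210,165) and (106,182), the slot centre at (478,276) and the pivot cap at (217,527).

Run:
```python
from h import *
from scipy.optimize import least_squares
c=load('w2'); g=lambda u,v,z:onz(c,205+u/5-.4,145+v/5-.4,z)
H=np.array([g(*q,.122)[:2] for q in((411,218),(316,179),(210,165),(106,182))]); S=g(478,276,.133)[:2]
print(H.round(4),S.round(4),'pivot cap',g(217,527,.145).round(4))
# unknown pivot px,py, base yaw, hole offset, (R=.1)
P0,_=fitbase()
def f(p):
    a=np.pi-.63+p[2]; q=np.array([.18,.48,.78,1.08])+p[3]
    e=[p[0]+.1*np.cos(a+q)-H[:,0],p[1]+.1*np.sin(a+q)-H[:,1],[p[0]+.1*np.cos(a)-S[0],p[1]+.1*np.sin(a)-S[1]]]
    return np.concatenate(e)
s=least_squares(f,[P0[0],P0[1],P0[2],0]); p=s.x; print(p.round(4),(s.fun*1e3).round(1), P0.round(4))
a=np.pi-.63+p[2]
for q in(0,.18+p[3],.48+p[3],.78+p[3]): print(round(q,3),(p[:2]+.1*np.array([np.cos(a+q),np.sin(a+q)])).round(4))
k=1.5625
print('flange',onz(c,741/k-.4,258/k-.4,.043).round(4),'top',onz(c,778/k-.4,266/k-.4,.089).round(4))
print('bolt',onz(c,731/k-.4,311/k-.4,.048).round(4))
```

```text
[[ 0.5214 -0.0285]
 [ 0.5135 -0.0567]
 [ 0.5133 -0.0866]
 [ 0.5218 -0.115 ]] [ 0.5327 -0.009 ] pivot cap [ 0.6125 -0.0723  0.145 ]
[ 0.6119 -0.0708 -0.0321  0.0413] [ 0.  -0.7 -0.1  0.4  0.4 -0.   0.  -0.1  0.4 -0.3] [ 0.6109 -0.0732 -0.0445]
0 [ 0.533  -0.0093]
0.221 [ 0.5215 -0.0281]
0.521 [ 0.5129 -0.0567]
0.821 [ 0.5132 -0.0866]
flange [0.4631 0.2867 0.043 ] top [0.4619 0.2868 0.089 ]
bolt [0.5209 0.2926 0.048 ]
```

move_arm:
  plan:
    - [1,-0.0046,0.0449,-0.0164,0,0,0]
    - [1,-0.0046,0.0449,-0.0164,0,0,0]
    - [1,-0.0046,0.0449,-0.0164,0,0,0]
    - [1,-0.0046,0.0449,-0.0164,0,0,0]
    - [1,-0.0046,0.0449,-0.0164,0,0,0]
    - [1,-0.0046,0.0449,-0.0164,0,0,0]
    - [1,-0.0046,0.0449,-0.0164,0,0,0]
    - [1,-0.0046,0.0449,-0.0164,0,0,0]
    - [1,0,0,0,0,0,0]
    - [0.5,0,0,-0.035,0,0,0]
    - [0.3,0,0,-0.035,0,0,0]
    - [0.3,0,0,-0.035,0,0,0]
    - [0.3,0,0,-0.035,0,0,0]
    - [0.3,0,0,-0.012,0,0,0]
    - [0.3,0,0,0,0,0,0]
    - [0.3,0,0,0,0,0,0]

```text
time_s: 4.08
tcp_pos: [0.4642, 0.2885, 0.0492]
eef_rot: [179.9, 0.1, -172.7]
contact_force: [-0.3, 0.3, -0.3]
gripper_width: 0.0574
gripper_force: 0.0
```

Run:
```python
from h import *
c=cap('wrist','w3')
cv2.imwrite('pics/c6.png',cv2.resize(c['img'][:,:,::-1],(700,525),interpolation=cv2.INTER_CUBIC))
```

```text
(no output)
```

View pics/c6.png

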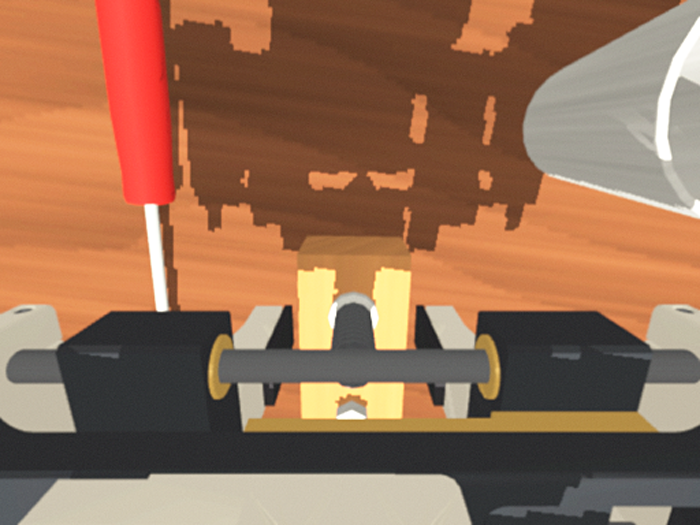

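The pin sits centred between the open fingers (352,330), with the fingers clear of the bolt and the tumbler. I'll close on it and check the grip before lifting.

move_arm:
  plan:
    - [0.3,-0.0015,-0.001,-0.001,0,0,0]
    - [-1,0,0,0,0,0,0]
    - [-1,0,0,0,0,0,0]
    - [-1,0,0,0,0,0,0]
    - [-1,0,0,0,0,0,0]
    - [-1,0,0,0,0,0,0]
    - [-1,0,0,0,0,0,0]
  force: 35

```text
time_s: 5.0
tcp_pos: [0.4618, 0.2871, 0.0467]
eef_rot: [180.0, -0.0, -172.7]
contact_force: [0.4, 2.0, -0.0]
gripper_width: 0.0173
gripper_force: 35.0
```

move_arm:
  plan:
    - [-1,0,0,0.02,0,0,0]
    - [-1,0,0,0.035,0,0,0]
    - [-1,0,0,0.05,0,0,0]
    - [-1,0,0,0.05,0,0,0]
    - [-1,0,0,0,0,0,0]
    - [-1,0.0089,-0.0371,0,0,0,0]
    - [-1,0.0089,-0.0371,0,0,0,0]
    - [-1,0.0089,-0.0371,0,0,0,0]
    - [-1,0.0089,-0.0371,0,0,0,0]
    - [-1,0.0089,-0.0371,0,0,0,0]
    - [-1,0.0089,-0.0371,0,0,0,0]
    - [-1,0.0089,-0.0371,0,0,0,0]
    - [-1,0.0089,-0.0371,0,0,0,0]
    - [-1,0,0,0,0,0,0]
    - [-1,0,0,0,0,0,0]
    - [-1,0,0,0,0,0,0]

```text
time_s: 7.0
tcp_pos: [0.5327, -0.0091, 0.2015]
eef_rot: [180.0, -0.0, -172.6]
contact_force: [0.4, 0.1, -0.3]
gripper_width: 0.0173
gripper_force: 35.0
```

Run:
```python
from h import *
c=cap('wrist','w4');s=telemetry.get_state(); print(s['tcp_pos'],s['eef_rot'],s['contact_force'])
t=s['tcp_pos']; print(proj(c,[[t[0],t[1],t[2]-.0367],[.533,-.0093,.133],[.5132,-.0866,.122],[t[0],t[1],t[2]+.019]]).round(1))
W=c['img'][:,:,::-1]; d=cap('side','d4')['img'][140:200,230:290,::-1]; q=load('d4'); print(proj(q,[[t[0],t[1],t[2]-.0367],[.533,-.0093,.133]]).round(1)-[230,140])
cv2.imwrite('pics/c7.png',np.hstack([cv2.resize(W[200:350,180:330],(400,400),interpolation=cv2.INTER_CUBIC),cv2.resize(d,(400,400),interpolation=cv2.INTER_CUBIC)]))
```

```text
[ 0.53281607 -0.00900347  0.20159739] [ 1.79996119e+02 -1.27710411e-02 -1.72597456e+02] [ 0.45298467 -0.49837472 -1.35060896]
[[258.2 216. ]
 [257.9 202.7]
 [175.  167.4]
 [258.2 252.3]]
[[31.7 29.4]
 [31.5 37.9]]
```

View pics/c7.png

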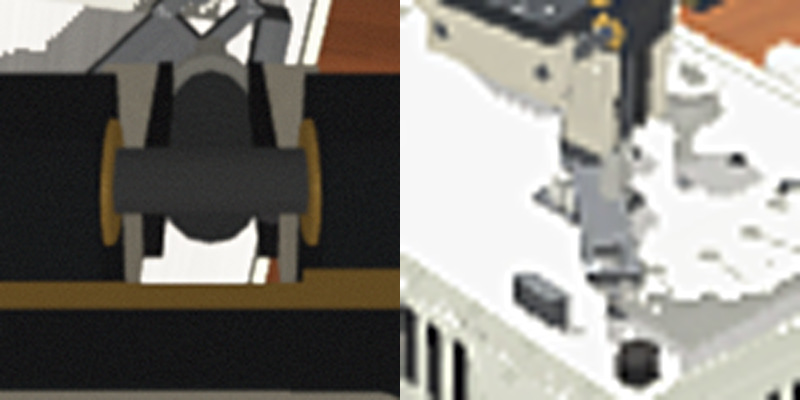

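The wrist view shows the pin upright in the pads, just over the slot. I'll lower it in small steps and watch the force.

move_arm:
  plan:
    - [-1,0,0,-0.012,0,0,0]
    - [-1,0,0,-0.012,0,0,0]
    - [-1,0,0,-0.004,0,0,0]
    - [-1,0,0,-0.002,0,0,0]
    - [-1,0,0,-0.002,0,0,0]
    - [-1,0,0,-0.001,0,0,0]
    - [-1,0,0,0,0,0,0]

```text
time_s: 7.98
tcp_pos: [0.5331, -0.0098, 0.1689]
eef_rot: [180.0, 0.0, -172.7]
contact_force: [0.1, -0.7, -1.0]
gripper_width: 0.0176
gripper_force: 35.0
```

move_arm:
  plan:
    - [-1,0,0,-0.001,0,0,0]
    - [-1,0,0,-0.001,0,0,0]
    - [-1,0,0,-0.001,0,0,0]
    - [-1,0,0,0,0,0,0]

```text
time_s: 8.48
tcp_pos: [0.5329, -0.0098, 0.1656]
eef_rot: [-180.0, -0.0, -172.7]
contact_force: [0.4, -0.2, -1.2]
gripper_width: 0.0176
gripper_force: 35.0
```

move_arm:
  plan:
    - [-1,0,0,-0.001,0,0,0]
    - [-1,0,0,-0.001,0,0,0]
    - [-1,0,0,-0.001,0,0,0]
    - [-1,0,0,-0.001,0,0,0]
    - [-1,0,0,0,0,0,0]

```text
time_s: 9.1
tcp_pos: [0.5329, -0.0098, 0.1617]
eef_rot: [-180.0, -0.0, -172.7]
contact_force: [-0.1, -0.1, -1.3]
gripper_width: 0.0174
gripper_force: 35.0
```

Run:
```python
import numpy as np
q=np.linspace(0,.821,13); a=np.pi-.63-.0321+q
P=np.c_[.6119+.1*np.cos(a),-.0708+.1*np.sin(a)]; P[0]=(.5329,-.0098)
print(np.diff(P,axis=0).round(4).tolist())
```

```text
[[-0.0039, -0.0051], [-0.0036, -0.0058], [-0.0032, -0.006], [-0.0028, -0.0062], [-0.0024, -0.0064], [-0.0019, -0.0066], [-0.0015, -0.0067], [-0.001, -0.0068], [-0.0006, -0.0068], [-0.0001, -0.0068], [0.0004, -0.0068], [0.0009, -0.0068]]
```

move_arm:
  plan:
    - [-1,0,0,-0.001,0,0,0]
    - [-1,-0.0039,-0.0051,0,0,0,0]
    - [-1,-0.0036,-0.0058,0,0,0,0]
    - [-1,-0.0032,-0.006,0,0,0,0]
    - [-1,-0.0028,-0.0062,0,0,0,0]
    - [-1,-0.0024,-0.0064,0,0,0,0]
    - [-1,0,0,0,0,0,0]

```text
time_s: 9.98
tcp_pos: [0.517, -0.0397, 0.161]
eef_rot: [180.0, 0.0, -172.7]
contact_force: [2.1, 3.0, -0.3]
gripper_width: 0.0175
gripper_force: 35.0
```

Lever spring force of about 3.7 N is present, so the pin is driving the lever. I'll continue round.

move_arm:
  plan:
    - [-1,-0.0019,-0.0066,0,0,0,0]
    - [-1,-0.0015,-0.0067,0,0,0,0]
    - [-1,-0.001,-0.0068,0,0,0,0]
    - [-1,-0.0006,-0.0068,0,0,0,0]
    - [-1,-0.0001,-0.0068,0,0,0,0]
    - [-1,0.0004,-0.0068,0,0,0,0]
    - [-1,0.0009,-0.0068,0,0,0,0]
    - [-1,0,0,0,0,0,0]
    - [-1,0,0,0,0,0,0]
    - [-1,0,0,0,0,0,0]

```text
time_s: 11.22
tcp_pos: [0.5129, -0.0864, 0.1606]
eef_rot: [180.0, -0.0, -172.7]
contact_force: [0.8, 6.1, 0.9]
gripper_width: 0.0171
gripper_force: 35.0
```

Run:
```python
from h import *
c=cap('wrist','w5');s=telemetry.get_state(); t=s['tcp_pos'];print(t,s['contact_force'],s['moment'])
print(proj(c,[[.5133,-.0866,.122],[.5133,-.0866,.133]]).round(1))
W=c['img'][:,:,::-1]; cv2.imwrite('pics/c8.png',cv2.resize(W[110:290,150:370],None,fx=3.6,fy=3.3,interpolation=cv2.INTER_CUBIC))
```

```text
[ 0.51292621 -0.0863284   0.16058601] [2.36420774 7.3656015  0.31073373] [ 2.4366951  -0.67369034  0.06224562]
[[257.7 215.3]
 [257.7 220.9]]
```

View pics/c8.png

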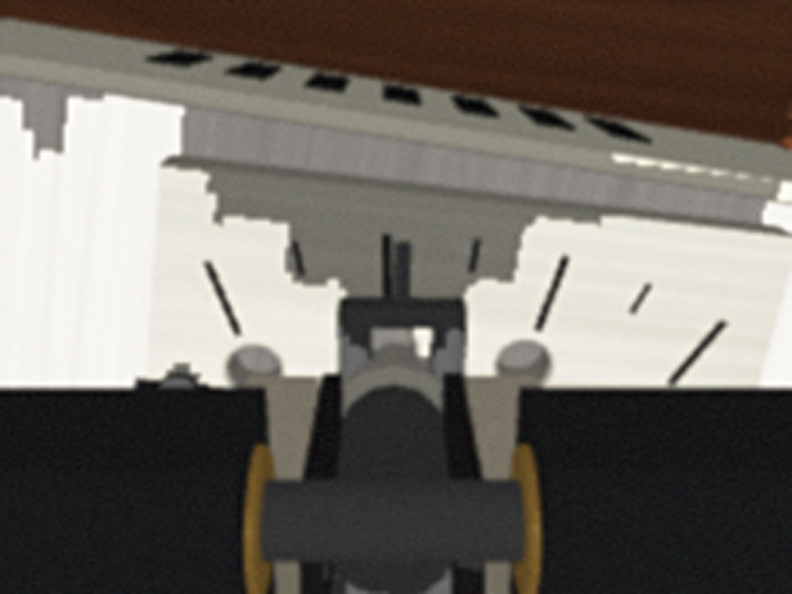

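The pointer (402) lags the third line (387) by about 1.3 mm, which matches the slot clearance, so the pin is over the third hole between neighbouring holes at 255 and 523. Now I'll press lightly.

move_arm:
  plan:
    - [-1,0,0,-0.001,0,0,0]
    - [-1,0,0,-0.001,0,0,0]
    - [-1,0,0,-0.001,0,0,0]
    - [-1,0,0,-0.001,0,0,0]
    - [-1,0,0,0,0,0,0]

```text
time_s: 11.9
tcp_pos: [0.5121, -0.0865, 0.1563]
eef_rot: [180.0, -0.1, -172.7]
contact_force: [-0.6, 5.3, 0.4]
gripper_width: 0.0175
gripper_force: 35.0
```

move_arm:
  plan:
    - [-1,0.0004,0,-0.001,0,0,0]
    - [-1,0,0,-0.001,0,0,0]
    - [-1,0,0,-0.001,0,0,0]
    - [-1,0,0,0,0,0,0]

```text
time_s: 12.4
tcp_pos: [0.5124, -0.0865, 0.1532]
eef_rot: [180.0, -0.1, -172.7]
contact_force: [-0.9, 5.6, 0.7]
gripper_width: 0.0175
gripper_force: 35.0
```

move_arm:
  plan:
    - [-1,0,0,-0.0015,0,0,0]
    - [-1,0,0,-0.0015,0,0,0]
    - [-1,0,0,-0.0015,0,0,0]
    - [-1,0,0,-0.0015,0,0,0]
    - [-1,0,0,0,0,0,0]

```text
time_s: 13.02
tcp_pos: [0.5124, -0.0865, 0.1472]
eef_rot: [180.0, -0.1, -172.7]
contact_force: [0.4, 5.8, -0.2]
gripper_width: 0.0175
gripper_force: 35.0
```

move_arm:
  plan:
    - [-1,0,0,-0.0015,0,0,0]
    - [-1,0,0,-0.0015,0,0,0]
    - [-1,0,0,-0.0015,0,0,0]
    - [-1,0,0,-0.001,0,0,0]
    - [-1,0,0,-0.001,0,0,0]
    - [-1,0,0,0,0,0,0]

```text
time_s: 13.78
tcp_pos: [0.5125, -0.0865, 0.1408]
eef_rot: [180.0, -0.1, -172.7]
contact_force: [-0.4, 5.9, 0.4]
gripper_width: 0.0176
gripper_force: 35.0
```

move_arm:
  plan:
    - [-1,0,0,-0.0007,0,0,0]
    - [-1,0,0,-0.0006,0,0,0]
    - [-1,0,0,0,0,0,0]
    - [-1,0,0,0,0,0,0]

```text
time_s: 14.28
tcp_pos: [0.5125, -0.0866, 0.1397]
eef_rot: [180.0, -0.1, -172.7]
contact_force: [-1.3, 4.9, 2.8]
gripper_width: 0.0176
gripper_force: 35.0
```

A vertical force of 2.8 N at the expected depth means the flange is on the lever. I'll release and rise.

move_arm:
  plan:
    - [-1,0,0,-0.0004,0,0,0]
    - [-0.5,0,0,0,0,0,0]
    - [-0.2,0,0,0,0,0,0]
    - [0.1,0,0,0,0,0,0]
    - [0.1,0,0,0,0,0,0]
    - [0.1,0,0,0,0,0,0]
    - [0.1,0,0,0.01,0,0,0]
    - [0.1,0,0,0.03,0,0,0]
    - [0.1,0,0,0.05,0,0,0]
    - [0.1,-0.02,0,0.05,0,0,0]
    - [0.1,-0.04,0,0.04,0,0,0]
    - [0.1,0,0,0,0,0,0]
    - [0.1,0,0,0,0,0,0]

```text
time_s: 15.9
tcp_pos: [0.4535, -0.0865, 0.32]
eef_rot: [180.0, 0.1, -172.7]
contact_force: [-0.1, -0.2, -0.7]
gripper_width: 0.0481
gripper_force: 0.0
```

Run:
```python
from h import *
c=cap('wrist','w6');s=telemetry.get_state(); print(s['tcp_pos'],s['contact_force'])
X=[[.5133,-.0866,z] for z in(.133,.138,.182)]; print(proj(c,X).round(1))
u=proj(c,X)[2]; x,y=[int(v) for v in u]; y0=max(0,y-70);x0=x-100
print(x0,y0,'top depth pt',dep(c,*u).round(4))
cv2.imwrite('pics/c9.png',cv2.resize(c['img'][y0:y0+140,x0:x0+200,::-1],None,fx=4,fy=4,interpolation=cv2.INTER_CUBIC))
```

```text
[ 0.45353851 -0.08650058  0.31915877] [ 0.35362016 -0.46935603 -0.23568619]
[[252.5 214.8]
 [252.4 216.2]
 [251.7 230.1]]
151 160 top depth pt [ 0.5135 -0.0866  0.1817]
```

View pics/c9.png

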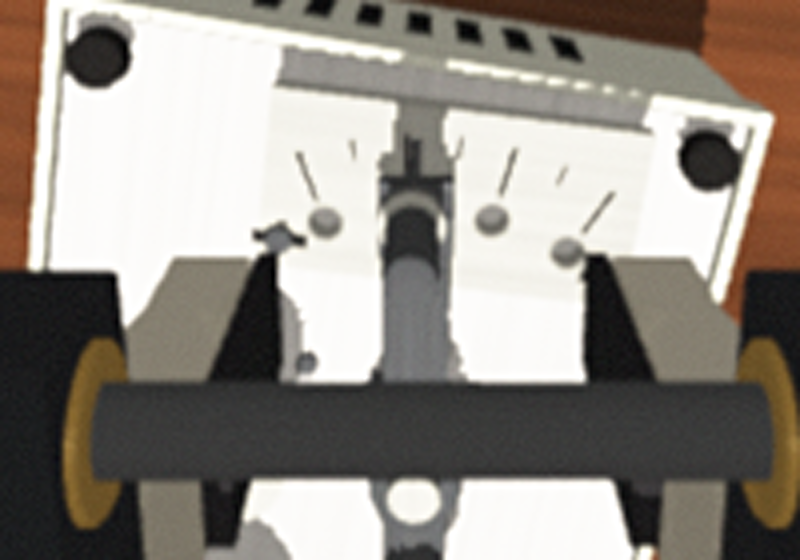

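The pin stands upright at the third hole (412,215), with holes 1 and 2 visible to the right and hole 4 to the left. Its top is at z = 0.1817 (0.182 expected when home), and the lever is held.

```bash
python3 -c "
from plant import workorder
print(workorder.close_job())"
```

```text
the job is handed in; nothing more can be done
None
```

The locking pin is fully home in the third hole and holds the lever there, the arm is clear, and the job is handed in; the hand-in returned no verdict.

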